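Put the bench kit back on its shadow tiles

TASK

Tidy the bench kit: set the marker pen, the parts box, the white jar and the tape roll each on the black tile that carries its own white silhouette, centred on the silhouette and, for the pen and the box, lined up with it (either way round). Keep the jar and the box upright and the tape flat, set things down rather than dropping them, and leave the capped bottle and the timer where they are.

Things in the scene. Friction and masses are not known exactly. Their poses are not given: they have to be found in the camera images.
- pen: marker pen lying on its side, white barrel and black cap, 138 mm long, 17 mm thick, 17 mm high. Origin: centre of its underside; x along its length, z up. It does not roll. Grasp it across the barrel (along its y) at the middle
- parts_box: small grey parts box with compartments and a clear lid that stays closed, 104 mm (x) by 65 mm (y), 28 mm high. Origin: centre of its underside, z up. Grasp it across its 65 mm width (along its y)
- jar: white round jar with a white screw cap, standing upright; 52 mm across up to 54 mm height, cap 45 mm across, 67 mm high in all. Origin: centre of its underside, z up. Grasp it round the upper body or the cap
- tape: roll of tan tape lying flat, 60 mm across, 19 mm high. Origin: centre of its underside, z up. Grasp it across the outside; the hole is too narrow for a finger and counts as solid
- pen_tile: fixed black rubber tile, 3 mm thick (top at z = 0.003), 168 mm (x) by 48 mm (y); a flush white silhouette in its middle: a slim bar with round ends, 138 by 17 mm, along x. Origin: centre of its underside, z up; x along the bar
- box_tile: fixed black rubber tile, 3 mm thick (top at z = 0.003), 134 mm (x) by 95 mm (y); a flush white silhouette in its middle: a rectangle 104 mm (x) by 65 mm (y). Origin: centre of its underside, z up; x along the rectangle's long side
- jar_tile: fixed black rubber tile, 3 mm thick (top at z = 0.003), 90 by 90 mm; a flush white silhouette in its middle: a full disc 52 mm across. Origin: centre of its underside, z up
- tape_tile: fixed black rubber tile, 3 mm thick (top at z = 0.003), 90 by 90 mm; a flush white silhouette in its middle: a ring, 60 mm outside and 26 mm inside. Origin: centre of its underside, z up
- bottle: bystander: clear round bottle with a blue screw cap, 56 mm across, 102 mm high. Origin: centre of its underside
- timer: bystander: dark square bench timer lying on its back, 62 by 64 mm, 18 mm high. Origin: centre of its underside
Not all that is in view belongs to the job. Leave any green, orange or turquoise look-alike of the jar alone.

How it is judged:
At the end, for the whole second after the job is handed in: Pen, parts box, jar and tape roll rest on their own tiles (bar, rectangle, disc, ring), centres within 12 mm of the tile's; pen and box lined up within 0.2 rad, either way round; box, jar, tape upright or flat within 0.1 rad, pen level; all at rest and released (horizontal distance between pen and pen_tile below 0.012 m and linear speed of each of pen, parts_box, jar, tape below 0.02 m/s and angular speed of each of pen, parts_box, jar, tape below 0.2 rad/s and z of pen in the frame of pen_tile below 0.024 m and angle between pen's own x axis and vertical between 1.47 and 1.67 rad and angle between the x axis of pen and the x axis of pen_tile, either way round below 0.2 rad and horizontal distance between parts_box and box_tile below 0.012 m and z of parts_box in the frame of box_tile below 0.008 m and angle between each of parts_box, jar, tape's own z axis and vertical below 0.1 rad and angle between the x axis of parts_box and the x axis of box_tile, either way round below 0.2 rad and horizontal distance between jar and jar_tile below 0.012 m and z of jar in the frame of jar_tile below 0.008 m and horizontal distance between tape and tape_tile below 0.012 m and z of tape in the frame of tape_tile below 0.008 m); the robot touches nothing.
It fails at once if one of the four things is dropped: faster than 0.6 m/s with no finger on it ((linear speed of pen above 0.6 m/s and contact force between the fingers and pen below 0.05 N) or (linear speed of parts_box above 0.6 m/s and contact force between the fingers and parts_box below 0.05 N) or (linear speed of jar above 0.6 m/s and contact force between the fingers and jar below 0.05 N) or (linear speed of tape above 0.6 m/s and contact force between the fingers and tape below 0.05 N)).
It fails at once if the capped bottle is moved more than 20 mm (distance of bottle from where it was at the start of the episode above 0.02 m).
It fails at once if the timer is moved more than 20 mm (distance of timer from where it was at the start of the episode above 0.02 m).
It also fails if it takes over 104 s, if anything falls off the work surface, if the arm or the gripper's body presses on something with over 40 N, if the wrist force passes 120 N, or if a joint passes its speed limit or range.

ROBOT

A 6-joint arm with a two-finger parallel gripper is mounted at the origin on a cart in front of the work surface, level with it; the furniture and walls round the work are solid. World frame = base frame: x ahead of the robot, y to its left, z up, the work surface at z = 0. Lengths are in m, angles in rad, forces in N, time in s.
With the tool pointing down it reaches from about 0.225 to 0.875 m from the base axis. Payload 3.4 kg.
Tool frame: the origin (TCP) lies on the centre line of the jaws, within the pads' length; the fingertips stand 17 mm ahead of it and the grasp point (between the pads) lies 2 mm behind it (nose_length is the distance from the TCP to the fingertips, in m); z points along the fingers, y is the line along which they close (so a half turn about z gives the same grasp; the last joint's range is limited). The gripper opens to 85 mm and grips with 20 to 120 N. Pads are 22 mm wide; open, the fingers measure 114 mm over their backs; the gripper's body (76 mm by 85 mm) begins 54 mm behind the grasp point. The pads swing forward as they close: fully open they stand 13 mm farther back than shut.
Start: joints at [1.199, 0.276, 1.505, -0, 1.361, -0.121], TCP at [0.143, 0.557, 0.22] pointing down, gripper open.
Joint ranges: [-2.89, 2.89], [-0.75, 2.08], [0.22, 2.7], [-1.18, 4.32], [0.11, 2.71], [-2.7, 2.7]. Speed limits (rad/s): [2.57, 2.57, 3.14, 3.14, 3.14, 3.14].

INTERFACE

Orientations are given as a unit quaternion [w, x, y, z].
In Python, from rig import get_state, get_image, sign_off, find_in, place_of, nose_length gives the robot as it stands.
- The arm moves only by the tool apply_moves, never from a script. Its argument "deltas" is one flat list of numbers, 5 for each row, row after row: the finger opening in mm, from 0 to 85.4, then the shift along the tool's x, y, z in mm, then the turn about the tool's z in degrees. A call has 1 to 12 rows; each row is the pose to reach, as a shift and turn from the pose commanded when the call began, along the tool's axes at that moment; what a row does not reach only later rows make up. A row lasts 1/12 s, in which the tool goes at most 41.7 mm and 7.16 degrees, less where a joint would pass 70% of its speed; a pose out of reach is approached as far as the arm can. A call with a gripper value outside its range is refused whole. The fingers move at their own pace and stop on an object; "squeeze" is the grip in N (left out, the last holds). Time passes only in rows, so rows that repeat a pose let the fingers close. It gives the time, the measured TCP pose, the force, the opening and the grip force at its end, in the units of the state.
- get_state(): the state, without advancing time (a new reading comes with each control period).
- get_image(name): name is "scene" or "top" or "wrist"; returns a dict with "frame" (480x640x3 uint8, red, green, blue), "K" (3x3 intrinsics, pixels), "position" and "orientation" of the camera in the world. Camera axes: x right, y down, z forward; pixel columns grow to the right and rows downward; lengths in m; the calibration is good to about 2 mm. The wrist camera is an equidistant fisheye: a pixel r from the principal point sees the ray r / f radians off the axis. A picture is of the moment at which its call begins. There is no depth.
- sign_off(): hands the job in; it is judged then, once.
Trained networks look in a picture, given as the dict that the camera call returned (one of the last four; its "shot" number tells which), for a name from the list of things; names that differ only in an ending like _2 or _b are one class to them, and where a whole thing is asked for, a point or a joint stands for the part that bears it (a point fixed in the world has none). Each returns a list of dicts, best first, with "score" (0 to 1); they miss things now and then, are a little off and sometimes report something else, mostly with a low value. They report only what shows in the picture. A call takes as long as a camera call. They do not tell look-alikes from the thing itself.
- find_in(query, picture): "point" ([column, row] in pixels, amid what is visible of it).
- place_of(query, picture): "point" ([column, row] in pixels: a listed point, or the origin of a listed thing).
The state is a dict: "clock": time; "qpos": joint angles; "qd": joint speeds; "effort": joint torques, N m; "position": TCP position; "ee_rot": TCP orientation; "contact_force": force on the tool from outside, world axes, zero at the start; "moment": the same for the moment, N m; "width": finger opening in m; "gripper_force": force on a finger pad.
Only numpy, scipy, OpenCV 4.12 (cv2) and the standard library are available. Lean on these libraries where they do the work, as an engineer would, in place of code of your own. Each camera call takes 0.05 s, during which the arm holds its last target. There are 200 camera calls.

## Working session

There is one attempt and no reset: what is moved stays moved. The work goes in short steps, Python scripts to look and compute and a tool call to move; the robot and the scene stay as the last step left them, time stands still between calls to the robot, and variables do not carry over. Pictures are saved under pics/ and viewed, at most 14 in all, crops included, and the job is handed in when it is done.

Besides the shell and the picture viewer there is one more tool, called after ">>>" as name(argument=value, ...) on one line, values as JSON. apply_moves: Moves the arm, as the interface text tells. Its arguments: {"type":"object","properties":{"deltas":{"type":"array"},"squeeze":{"type":"number"}},"required":["deltas"]}

```bash
mkdir -p pics
cat > h.py <<'E'
import numpy as np, cv2
from scipy.spatial.transform import Rotation as R
from rig import *
def rot(q): return R.from_quat([q[1],q[2],q[3],q[0]]).as_matrix()
def ray(im,p,wrist=False):
    K=np.array(im["K"]); x=(p[0]-K[0,2])/K[0,0]; y=(p[1]-K[1,2])/K[1,1]
    if wrist:
        r=np.hypot(x,y); s=np.sin(r)/r if r>1e-9 else 1; d=np.array([x*s,y*s,np.cos(r)])
    else: d=np.array([x,y,1.])
    return np.array(im["position"]),rot(im["orientation"])@d
def at(im,p,z,wrist=False):
    o,d=ray(im,p,wrist); return o+d*(z-o[2])/d[2]
def tri(A):
    M=np.zeros((3,3));b=np.zeros(3)
    for o,d in A:
        d=d/np.linalg.norm(d);P=np.eye(3)-np.outer(d,d);M+=P;b+=P@o
    return np.linalg.solve(M,b)
def save(n,f): cv2.imwrite("pics/"+n+".png",f[...,::-1])
NAMES="pen parts_box jar tape pen_tile box_tile jar_tile tape_tile bottle timer".split()
E
python3 - <<'E'
from h import *
np.set_printoptions(precision=3,suppress=True)
s=get_state();print(s["position"],s["ee_rot"],s["clock"])
ims={c:get_image(c) for c in("scene","top","wrist")}
for c,im in ims.items():
    save(c,im["frame"]);print(c,im["K"],im["position"],rot(im["orientation"]).tolist())
for n in NAMES:
    for c,im in ims.items():
        print(n,c,[(np.round(d["point"]).tolist(),round(d["score"],2),np.round(at(im,d["point"],0.003,c=="wrist")[:2],3).tolist()) for d in place_of(n,im)[:4]])
E
```

```text
[0.143 0.556 0.219] [-0.     0.125  0.992 -0.001] 0.0
scene [[456.862   0.    319.742]
 [  0.    456.862 235.238]
 [  0.      0.      1.   ]] [ 0.07  -0.524  0.825] [[0.7111301530947476, -0.49183790952067186, 0.5023836941201181], [-0.7030246967854082, -0.49025820373290124, 0.5151729509420832], [-0.00708385976892148, -0.7195431637024458, -0.6944115886848734]]
top [[444.057   0.    327.687]
 [  0.    444.057 243.93 ]
 [  0.      0.      1.   ]] [0.378 0.057 1.112] [[0.02728379264201301, -0.9788223836563653, 0.20288503126731539], [-0.9996071779470378, -0.028016787472340005, -0.0007412263416156917], [0.00640971573686458, -0.20278511008701214, -0.9792022848580225]]
wrist [[371.648   0.    321.933]
 [  0.    371.648 242.241]
 [  0.      0.      1.   ]] [0.07  0.576 0.373] [[0.2475285440396266, 0.9259403679161288, 0.28524385172859906], [0.9688784313356621, -0.23593457617245134, -0.07489633541684611], [-0.0020506531080596857, 0.2949055964705827, -0.9555241933055179]]
pen scene [([425.0, 320.0], 0.89, [0.64, -0.265])]
pen top [([454.0, 233.0], 0.82, [0.646, -0.266])]
pen wrist []
parts_box sc
[... 766 characters left out ...]
tile scene [([313.0, 236.0], 0.82, [0.651, 0.097])]
box_tile top [([315.0, 224.0], 0.62, [0.66, 0.091]), ([211.0, 300.0], 0.45, [0.458, 0.342])]
box_tile wrist []
jar_tile scene [([236.0, 259.0], 0.92, [0.46, 0.171])]
jar_tile top [([281.0, 303.0], 0.93, [0.454, 0.167])]
jar_tile wrist [([146.0, 452.0], 0.73, [0.458, 0.178])]
tape_tile scene [([334.0, 342.0], 0.85, [0.46, -0.165])]
tape_tile top [([416.0, 303.0], 0.9, [0.465, -0.166])]
tape_tile wrist [([29.0, 446.0], 0.73, [0.461, -0.155])]
bottle scene [([406.0, 398.0], 0.92, [0.469, -0.345])]
bottle top [([486.0, 299.0], 0.74, [0.478, -0.342])]
bottle wrist []
timer scene []
timer top [([184.0, 228.0], 0.6, [0.638, 0.426])]
timer wrist []
```

View pics/top.png

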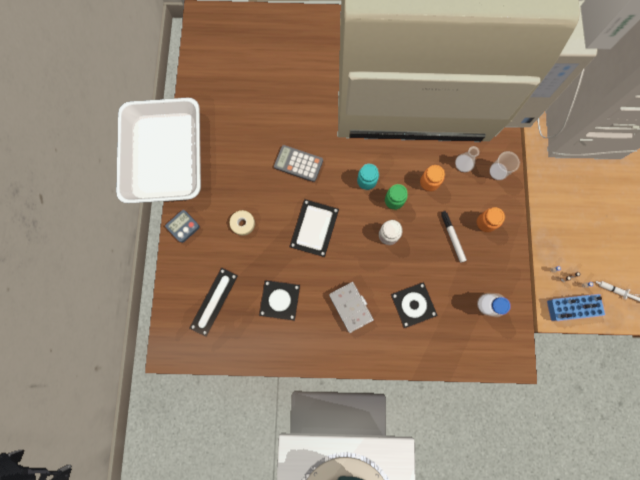

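View pics/scene.png

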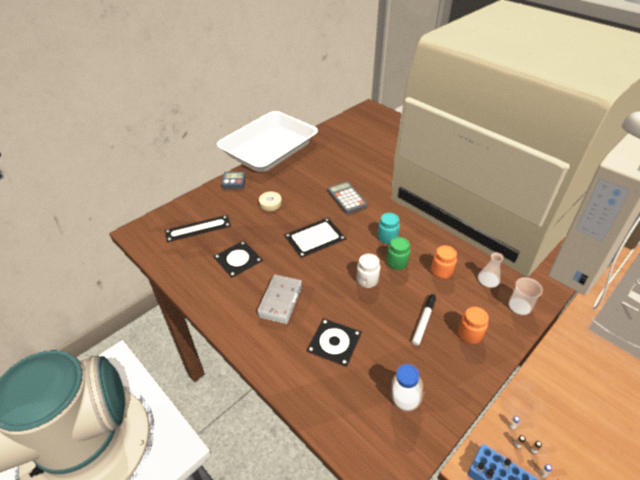

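Jar candidates in the top view are teal (368,176), green (397,196), orange (433,178), orange (492,218) and white (390,232). Only the white one fits the description. Next I'll crop it to confirm, then measure orientations and heights.

```bash
cat > m.py <<'E'
from h import *
np.set_printoptions(precision=4,suppress=True)
T=get_image("top");S=get_image("scene")
def rect(im,z,x0,x1,y0,y1,s=2000):  # rows: x decreasing, cols: y decreasing; s px per m
    w=[(x1,y1),(x1,y0),(x0,y0),(x0,y1)]; Rm=rot(im["orientation"]);K=np.array(im["K"])
    src=[]
    for x,y in w:
        c=K@(Rm.T@(np.array([x,y,z])-im["position"]));src.append(c[:2]/c[2])
    W,H=int((y1-y0)*s),int((x1-x0)*s)
    return cv2.warpPerspective(im["frame"],cv2.getPerspectiveTransform(np.float32(src),np.float32([(0,0),(W,0),(W,H),(0,H)])),(W,H))
def seg(im,n,c,z,h,mode):
    x0,x1,y0,y1=c[0]-h,c[0]+h,c[1]-h,c[1]+h
    f=rect(im,z,x0,x1,y0,y1);hsv=cv2.cvtColor(f,cv2.COLOR_RGB2HSV)
    if mode=="white": m=(hsv[...,2]>150)&(hsv[...,1]<60)
    elif mode=="grey": m=(hsv[...,1]<70)&(hsv[...,2]>75)
    elif mode=="tan": m=(hsv[...,2]>150)
    elif mode=="dark": m=(hsv[...,2]<60)|(hsv[...,1]<60)
    m=cv2.morphologyEx(m.astype(np.uint8)*255,cv2.MORPH_OPEN,np.ones((5,5),np.uint8))
    cs=max(cv2.findContours(m,cv2.RETR_EXTERNAL,cv2.CHAIN_APPROX_NONE)[0],key=cv2.contourArea)
    (u,v),(a,b),_=r=cv2.minAreaRect(cs); bx=cv2.boxPoints(r)
    e=max((bx[1]-bx[0],bx[2]-bx[1]),key=np.linalg.norm)
    ang=np.degrees(np.arctan2(-e[0],-e[1]))%180  # x=-row,y=-col
    print(n,"xy",np.array([x1-v/2000,y1-u/2000]),"size",np.array([a,b])/2,"long axis deg",round(ang,1))
    cv2.drawContours(f,[bx.astype(int)],0,(255,0,0),1); return f
if __name__=="__main__":
  out=[]
  for n,c,z,h,mode in [("pen_tile",(.455,.334),.003,.1,"white"),("box_tile",(.655,.094),.003,.1,"white"),("jar_tile",(.455,.168),.003,.06,"white"),("tape_tile",(.462,-.165),.003,.06,"white"),
   ("pen",(.64,-.265),.012,.1,"dark"),("parts_box",(.45,0),.028,.1,"grey"),("tape",(.648,.273),.019,.06,"tan"),("jar",(.636,-.095),.067,.06,"white")]:
    for tag,im in(("T",T),("S",S)):
        f=seg(im,n+tag,c,z,h,mode); out.append(cv2.resize(f,(150,150)))
  for n in NAMES:
    a,b=find_in(n,T),find_in(n,S)
    if n=="jar":
        g=lambda im,l:[min(l,key=lambda d:np.linalg.norm(at(im,d["point"],.035)[:2]-[.636,-.095]))]
        a,b=g(T,a),g(S,b)
    if a and b: print(n,"tri find_in",tri([ray(T,a[0]["point"]),ray(S,b[0]["point"])]))
    a,b=place_of(n,T),place_of(n,S)
    if n=="jar":
        g=lambda im,l:[min(l,key=lambda d:np.linalg.norm(at(im,d["point"],.0)[:2]-[.636,-.095]))]
        a,b=g(T,a),g(S,b)
    if a and b: print(n,"tri origin",tri([ray(T,a[0]["point"]),ray(S,b[0]["point"])]))
  out=[np.hstack(out[i:i+4]) for i in range(0,16,4)]
  save("crops",np.vstack(out))
  save("jarcrop",cv2.resize(S["frame"][200:320,320:480],(640,480)))
E
python3 m.py
```

```text
pen_tileT xy [0.455  0.3363] size [ 19.85   139.5086] long axis deg 156.0
pen_tileS xy [0.458  0.3373] size [ 24.2619 140.8809] long axis deg 156.1
box_tileT xy [0.651  0.0929] size [ 67.6559 106.8828] long axis deg 165.0
box_tileS xy [0.6542 0.0937] size [ 71.8139 109.3758] long axis deg 165.0
jar_tileT xy [0.4629 0.1729] size [53.3866 53.7401] long axis deg 135.0
jar_tileS xy [0.466  0.1743] size [55.  57.5] long axis deg 90.0
tape_tileT xy [ 0.4606 -0.1611] size [61.5183 61.1647] long axis deg 45.0
tape_tileS xy [ 0.463 -0.161] size [63. 63.] long axis deg 90.0
penT xy [ 0.6353 -0.2611] size [136.3383  18.7376] long axis deg 20.3
penS xy [ 0.6358 -0.2628] size [141.9115  17.7389] long axis deg 20.2
parts_boxT xy [ 0.4502 -0.0051] size [107.7943  73.7486] long axis deg 29.3
parts_boxS xy [ 0.4454 -0.0111] size [122.8531  75.0955] long axis deg 29.7
tapeT xy [0.656  0.2762] size [65.  63.5] long axis deg 0.0
tapeS xy [0.6633 0.264 ] size [ 89.5 101. ] long axis deg 90.0
jarT xy [ 0.6322 -0.096 ] size [54.5 51. ] long axis deg 0.0
jarS xy [ 0.6168 -0.1153] size [99.846 49.923] long axis deg 33.7
pen tri find_in [ 0.638  -0.2667  0.0084]
pen tri origin [ 0.6435 -0.2661 -0.0063]
parts_box tri origin [ 0.4525 -0.002  -0.0077]
jar tri find_in [ 0.6373 -0.0975  0.0422]
jar tri origin [ 0.6514 -0.1159  0.057 ]
tape tri find_in [0.6518 0.2793 0.0142]
tape tri origin [0.6482 0.2656 0.0185]
pen_tile tri find_in [0.459  0.3382 0.0019]
pen_tile tri origin [ 0.4638  0.3449 -0.0093]
box_tile tri find_in [0.6467 0.0875 0.0071]
box_tile tri origin [0.6541 0.0914 0.0056]
jar_tile tri find_in [0.4566 0.1644 0.0195]
jar_tile tri origin [0.4585 0.1655 0.0208]
tape_tile tri find_in [ 0.4575 -0.1643  0.0042]
tape_tile tri origin [ 0.4548 -0.1671  0.0125]
bottle tri find_in [ 0.4672 -0.3405  0.0465]
bottle tri origin [ 0.4696 -0.346   0.0008]
timer tri find_in [0.6471 0.4234 0.0256]
timer tri origin [0.6407 0.4169 0.0229]
```

View pics/crops.png

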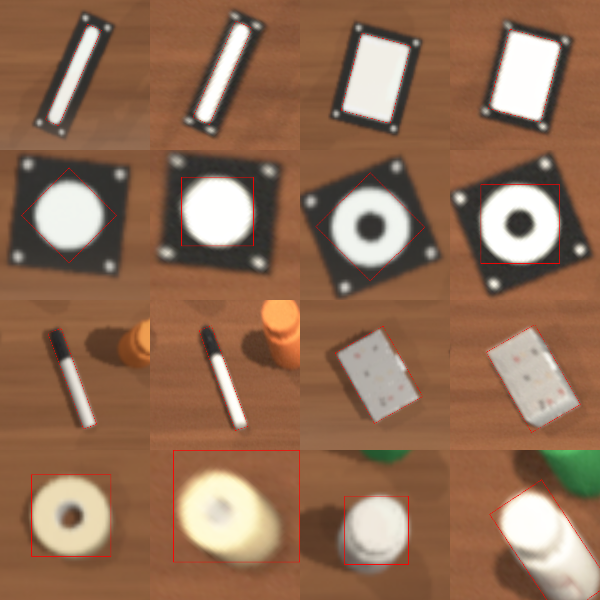

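View pics/jarcrop.png

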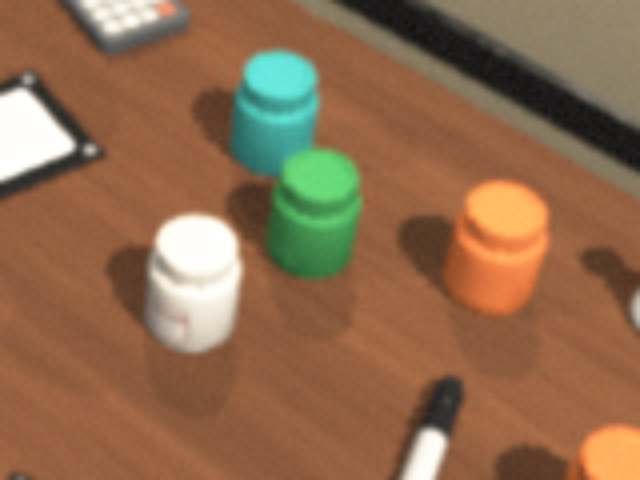

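The crop confirms the white jar (195,285 in the crop) is the target. The tile silhouettes agree between the two views to about 3 mm. I'll take the tape first.

```bash
cat > go.py <<'E'
from h import *
def yang(s):
    t=rot(s["ee_rot"]); return np.degrees(np.arctan2(t[1,1],t[0,1]))
def go(x,y,z,ya=None,s=None):
    s=s or get_state();t=rot(s["ee_rot"]);c=yang(s)
    dy=0 if ya is None else -((ya-c+180)%360-180)
    d=t.T@(np.array([x,y,z])-s["position"])*1000
    print("TCP",np.round(s["position"],4),"yang",round(c,1),"-> shift",np.round(d,1),"turn",round(dy,1),"rows>=",round(max(np.linalg.norm(d)/41.7,abs(dy)/7.16),1),"clock",round(s["clock"],1))
E
python3 - <<'E'
from go import *
try: print("nose",nose_length())
except Exception as e: print(nose_length)
go(.655,.276,.14)
E
```

```text
0.017
TCP [0.1427 0.557  0.2202] yang 75.6 -> shift [-566.  -145.1   80.2] turn 0 rows>= 14.1 clock 3.8
```

>>> apply_moves(deltas=[85,-41,-10.5,5.8,0,85,-81,-21,11.6,0,85,-121,-31,17.3,0,85,-162,-41.5,23,0,85,-202,-52,28.6,0,85,-243,-62,34,0,85,-283,-72.5,40,0,85,-323,-83,46,0,85,-364,-93,52,0,85,-404,-103.5,57,0,85,-445,-114,63,0,85,-485,-124,69,0], squeeze=40)

```text
clock: 4.75
position: [0.5788, 0.3178, 0.1518]
ee_rot: [0.0, 0.125, 0.992, 0.0]
contact_force: [0.9, 0.2, 0.1]
width: 0.0851
gripper_force: 0.0
```

>>> apply_moves(deltas=[85,-40,-10.5,6,0,85,-81,-21,11,0,85,-81,-21,11,0,85,-81,-21,11,0])

```text
clock: 5.08
position: [0.6522, 0.2766, 0.1395]
ee_rot: [-0.001, 0.127, 0.992, -0.0]
contact_force: [-0.9, -0.1, -0.2]
width: 0.0851
gripper_force: 0.0
```

```bash
cat > look.py <<'E'
import sys
from go import *
def look(name,z,n=None):
    im=get_image("wrist")
    for q in name.split(","):
        print(q,[(np.round(d["point"]).tolist(),round(d["score"],2),np.round(at(im,d["point"],z,True)[:2],4).tolist()) for d in find_in(q,im)[:3]])
    if n: save(n,im["frame"])
    return im
E
python3 - <<'E'
from look import *
look("tape",.0095,"w1"); go(.655,.276,.02)
E
```

```text
tape [([333.0, 243.0], 0.66, [0.667, 0.2824])]
TCP [0.6497 0.2788 0.1406] yang 75.6 -> shift [ -6.1  -1.3 120.6] turn 0 rows>= 2.9 clock 5.2
```

View pics/w1.png

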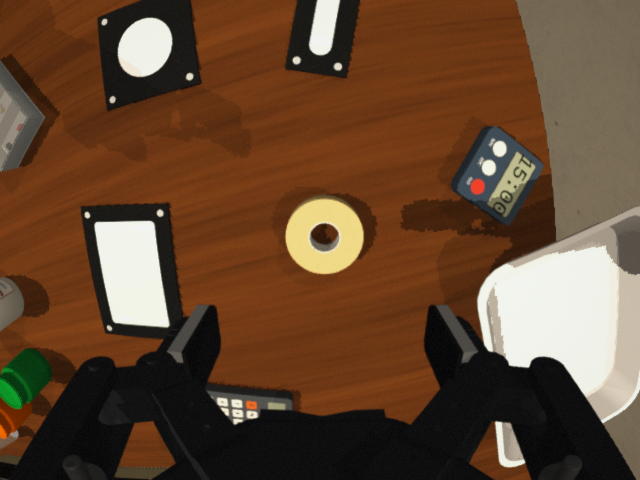

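Run:
```python
from look import *
im=get_image("wrist")
h=cv2.cvtColor(im["frame"],cv2.COLOR_RGB2HSV)
m=((h[...,2]>170)&(h[...,1]>60)&(h[...,1]<150)).astype(np.uint8)*255
m[:,:250]=0;m[:,400:]=0;m[320:]=0;m[:150]=0
c=max(cv2.findContours(m,0,1)[0],key=cv2.contourArea);p,r=cv2.minEnclosingCircle(c)
q=at(im,p,.019,True);print(p,r,q)
T=get_image("top"); # height check from wrist + top(find contour centre)
print(at(im,p,.016,True)); go(q[0],q[1],.018)
```

```text
(322.0, 239.0) 38.63945770263672 [0.65704607 0.27777757 0.019     ]
[0.65791069 0.27755554 0.016     ]
TCP [0.6491 0.2796 0.1414] yang 75.7 -> shift [-8.200e+00  1.000e-01  1.234e+02] turn 0 rows>= 3.0 clock 5.3
```

>>> apply_moves(deltas=[85,-4,0,30,0,85,-8,0,60,0,85,-8,0,90,0,85,-8,0,90,0,85,-8,0,90,0])

```text
clock: 5.7
position: [0.6559, 0.2773, 0.05]
ee_rot: [-0.002, 0.124, 0.992, -0.001]
contact_force: [0.5, -0.4, 0.4]
width: 0.0853
gripper_force: 0.0
```

```bash
python3 -c "
from go import *
go(.657,.2777,.016)"
```

```text
TCP [0.6559 0.2773 0.05  ] yang 75.7 -> shift [-1.1  0.7 34. ] turn 0 rows>= 0.8 clock 5.7
```

>>> apply_moves(deltas=[85,-1,0,17,0,85,-1,0,34,0,85,-1,0,34,0,60,-1,0,34,0,50,-1,0,34,0,50,-1,0,34,0,50,-1,0,34,0,50,-1,0,34,0,50,-1,0,34,0,50,-1,0,34,0], squeeze=40)

```text
clock: 6.53
position: [0.6592, 0.2764, 0.0173]
ee_rot: [0.0, 0.125, 0.992, 0.0]
contact_force: [0.2, -0.3, 0.0]
width: 0.0501
gripper_force: 0.0
```

Run:
```python
from look import *
im=get_image("wrist");s=get_state();print(s["width"],s["gripper_force"],s["position"])
save("w2",im["frame"])
```

```text
0.04970757244048684 0.0 [0.65914379 0.27637862 0.01712779]
```

View pics/w2.png

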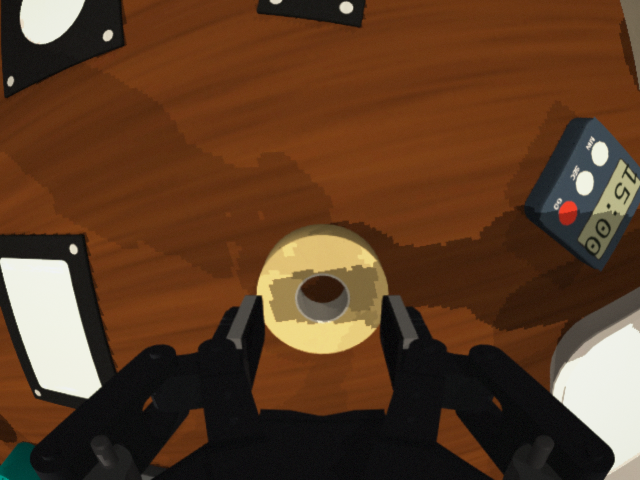

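```bash
cat >> h.py <<'E'
def proj(im,P):
    K=np.array(im["K"]);c=rot(im["orientation"]).T@(np.array(P)-im["position"])
    t=np.arctan2(np.hypot(c[0],c[1]),c[2]);a=np.arctan2(c[1],c[0])
    return np.array([K[0,2]+K[0,0]*t*np.cos(a),K[1,2]+K[1,1]*t*np.sin(a)])
E
python3 - <<'E'
from look import *
im=get_image("wrist");s=get_state();t=rot(s["ee_rot"]);p=np.array(s["position"])
print("tcp px",proj(im,p),"tip",proj(im,p+t@[0,0,.017]),"pad L/R",proj(im,p+t@[0,.025,0]),proj(im,p+t@[0,-.025,0]))
for z in(.0,.019): print(z,at(im,(322,295),z,True), proj(im,[.657,.2777,z]))
print(im["position"],p)
E
```

```text
tcp px [320.06935767 299.07666774] tip [320.23836756 284.25672264] pad L/R [374.25753087 298.74343057] [265.96027519 298.6082313 ]
0.0 [0.66511414 0.27576254 0.        ] [321.73648189 279.89325821]
0.019 [0.65641137 0.27798749 0.019     ] [321.7055113  296.28107397]
[0.5868581  0.29576953 0.17084952] [0.65910437 0.27638583 0.01703254]
```

>>> apply_moves(deltas=[80,0,0,0,0,80,2,1,0,0,80,3,1,0,0,80,3,1,0,0,80,3,1,3,0,80,3,1,6,0,80,3,1,6,0])

```text
clock: 7.22
position: [0.6559, 0.2779, 0.01]
ee_rot: [-0.001, 0.125, 0.992, -0.0]
contact_force: [-0.4, 0.6, -0.8]
width: 0.0799
gripper_force: 0.0
```

>>> apply_moves(deltas=[60,0,0,0,0,55,0,0,0,0,55,0,0,0,0,55,0,0,0,0,55,0,0,0,0,55,0,0,0,0])

```text
clock: 7.72
position: [0.6565, 0.2782, 0.0111]
ee_rot: [0.0, 0.125, 0.992, 0.0]
contact_force: [-0.2, -0.1, -0.0]
width: 0.0549
gripper_force: 0.0
```

Run:
```python
from look import *
im=get_image("wrist");T=get_image("scene");s=get_state();print(s["width"],s["gripper_force"],s["position"],nose_length())
a=im["frame"][200:440,160:480];b=cv2.resize(T["frame"][150:250,205:338],(320,240))
save("w3",cv2.resize(np.hstack([a,b]),None,fx=1.25,fy=1.25))
```

```text
Traceback (most recent call last):
TypeError: 'float' object is not callable
```

Run:
```python
from look import *
im=get_image("wrist");T=get_image("scene");s=get_state();print(s["width"],s["gripper_force"],s["position"])
a=im["frame"][200:440,160:480];b=cv2.resize(T["frame"][150:250,205:338],(320,240))
save("w3",cv2.resize(np.hstack([a,b]),None,fx=1.25,fy=1.25))
```

```text
0.055058046435427735 0.0 [0.65645883 0.27811377 0.01103797]
```

View pics/w3.png

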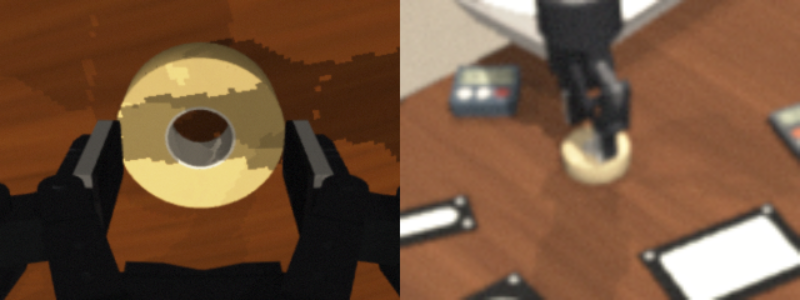

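>>> apply_moves(deltas=[80,0,0,0,0,80,0,0,0,0,80,0,0,0,0,80,0,0,3,0,80,0,0,6,0,80,0,0,6,0])

```text
clock: 8.42
position: [0.6558, 0.2779, 0.004]
ee_rot: [-0.001, 0.125, 0.992, -0.0]
contact_force: [0.1, -1.0, -0.8]
width: 0.0799
gripper_force: 0.0
```

>>> apply_moves(deltas=[62,0,0,0,0,55,0,0,0,0,55,0,0,0,0,55,0,0,0,0,55,0,0,0,0,55,0,0,0,0])

```text
clock: 8.92
position: [0.6565, 0.2781, 0.0051]
ee_rot: [0.0, 0.125, 0.992, 0.0]
contact_force: [-0.5, -0.1, -0.1]
width: 0.055
gripper_force: 0.0
```

>>> apply_moves(deltas=[80,0,0,0,0,80,0,0,0,0,80,0,0,0,0,80,0,0,4,0,80,0,0,8,0,80,0,0,11,0,80,0,0,11,0])

```text
clock: 9.5
position: [0.6556, 0.2779, -0.0073]
ee_rot: [-0.001, 0.125, 0.992, -0.0]
contact_force: [-0.1, 0.6, -0.7]
width: 0.0798
gripper_force: 0.0
```

>>> apply_moves(deltas=[64,0,0,0,0,57,0,0,0,0,57,0,0,0,0,57,0,0,0,0,57,0,0,0,0,57,0,0,0,0])

```text
clock: 10.0
position: [0.6568, 0.2783, -0.0057]
ee_rot: [0.0, 0.125, 0.992, 0.0]
contact_force: [0.7, -0.0, 1.6]
width: 0.0581
gripper_force: 43.0
```

Run:
```python
from look import *
im=get_image("wrist");S=get_image("scene")
print(im["position"])
a=im["frame"][200:440,160:480];b=cv2.resize(S["frame"][150:250,205:338],(320,240))
save("w4",cv2.resize(np.hstack([a,b]),None,fx=1.25,fy=1.25))
```

```text
[0.5843903  0.29759261 0.14802334]
```

View pics/w4.png

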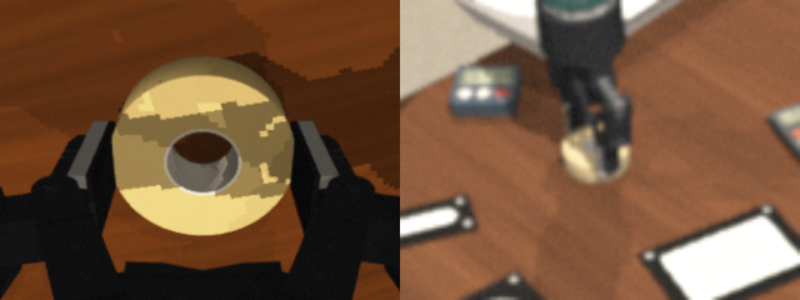

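The tape is gripped (43 N), but only by its upper edge. The fingertips sit about 20 mm farther back than the nominal nose length, so I'll regrip deeper.

>>> apply_moves(deltas=[75,0,0,0,0,75,0,0,0,0,75,0,0,0,0,75,0,0,3,0,75,0,0,6,0,75,0,0,8,0,75,0,0,8,0])

```text
clock: 10.68
position: [0.6558, 0.2779, -0.015]
ee_rot: [-0.001, 0.125, 0.992, -0.0]
contact_force: [0.2, 1.0, 0.6]
width: 0.0748
gripper_force: 0.0
```

>>> apply_moves(deltas=[64,0,0,0,0,50,0,0,0,0,50,0,0,0,0,50,0,0,0,0,50,0,0,0,0], squeeze=40)

```text
clock: 11.1
position: [0.6567, 0.2782, -0.0138]
ee_rot: [0.0, 0.125, 0.992, 0.0]
contact_force: [-0.5, 0.8, 1.2]
width: 0.0584
gripper_force: 43.0
```

Run:
```python
from go import *
s=get_state();p=s["position"];print(s["contact_force"],s["width"])
go(p[0],p[1],p[2]+.1);go(.462,-.161,p[2]+.1)
```

```text
[-0.45163101  0.83324143  1.15576452] 0.05842435836047923
TCP [ 0.6567  0.2782 -0.0138] yang 75.6 -> shift [  -0.1    0.  -100. ] turn 0 rows>= 2.4 clock 11.1
TCP [ 0.6567  0.2782 -0.0138] yang 75.6 -> shift [  79.5 -473.7 -100.2] turn 0 rows>= 11.8 clock 11.1
```

>>> apply_moves(deltas=[50,0,0,-15,0,50,0,0,-40,0,50,0,0,-70,0,50,2,-12,-92,0,50,6,-36,-100,0,50,12,-70,-100,0,50,18,-106,-100,0,50,24,-142,-100,0,50,30,-178,-100,0,50,36,-214,-100,0,50,42,-250,-100,0,50,48,-286,-100,0])

```text
clock: 12.1
position: [0.5378, 0.0116, 0.0859]
ee_rot: [-0.0, 0.125, 0.992, -0.0]
contact_force: [-0.0, -0.9, -0.9]
width: 0.0583
gripper_force: 43.1
```

>>> apply_moves(deltas=[50,6,-36,0,0,50,12,-72,0,0,50,18,-108,0,0,50,24,-144,0,0,50,29,-170,0,0,50,31,-184,0,0,50,31,-187,0,0,50,31,-187,0,0,50,31,-187,0,0])

```text
clock: 12.85
position: [0.4627, -0.16, 0.0859]
ee_rot: [0.0, 0.125, 0.992, 0.0]
contact_force: [-0.5, -0.4, -0.5]
width: 0.0584
gripper_force: 43.1
```

Run:
```python
from look import *
im=get_image("wrist");s=get_state();print(s["width"],s["gripper_force"])
h=cv2.cvtColor(im["frame"],cv2.COLOR_RGB2HSV)
m=((h[...,2]>160)&(h[...,1]<50)).astype(np.uint8)*255
print("tile proj",proj(im,[.462,-.161,.003]))
for c in cv2.findContours(m,0,2)[0]:
    if cv2.contourArea(c)>300:
        p,r=cv2.minEnclosingCircle(c);print(np.round(p),round(r),at(im,p,.003,True)[:2])
go(.462,-.161,-.01)
save("w5",im["frame"])
```

```text
0.058491200894533 43.09954618611073
tile proj [318.88732641 244.10974933]
[467. 455.] 18 [ 0.71632267 -0.07239129]
[462. 436.] 21 [ 0.68155452 -0.07733841]
[606. 357.] 57 [0.64794467 0.08656028]
[ 94. 314.] 36 [ 0.47469338 -0.35878629]
[320. 244.] 45 [ 0.46168851 -0.16049726]
[540. 179.] 88 [0.45399758 0.00528859]
[104.  54.] 117 [ 0.28923839 -0.27328038]
TCP [ 0.4628 -0.1596  0.0859] yang 75.7 -> shift [ 0.4 -1.6 95.9] turn 0 rows>= 2.3 clock 12.9
```

View pics/w5.png

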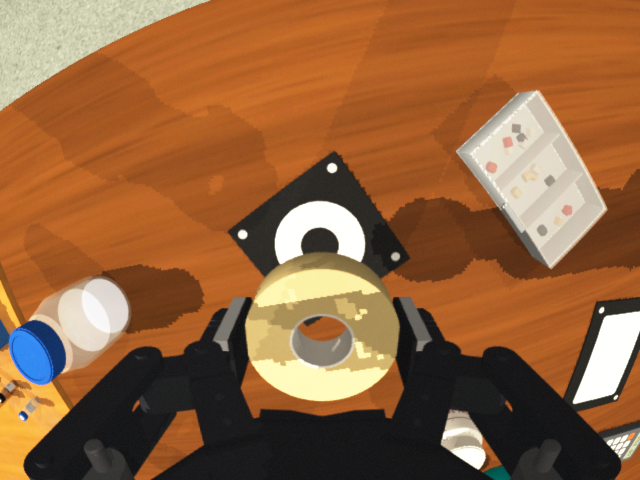

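>>> apply_moves(deltas=[50,0,-1,20,0,50,0,-1,45,0,50,0,-1,68,0,50,0,-1,82,0,50,0,-1,90,0,50,0,-1,94,0,50,0,-1,96,0,50,0,-1,97,0,50,0,-1,97,0])

```text
clock: 13.65
position: [0.463, -0.1615, -0.0105]
ee_rot: [0.001, 0.125, 0.992, -0.0]
contact_force: [0.4, 0.2, -0.2]
width: 0.0583
gripper_force: 43.1
```

Tape is at the tile, so I'll open, rise and look.

>>> apply_moves(deltas=[62,0,0,0,0,66,0,0,0,0,74,0,0,0,0,78,0,0,0,0,78,0,0,-15,0,78,0,0,-50,0,78,0,0,-90,0,78,0,0,-110,0,78,0,0,-110,0])

```text
clock: 14.4
position: [0.4657, -0.1632, 0.1039]
ee_rot: [0.005, 0.125, 0.992, -0.002]
contact_force: [1.1, -0.3, -0.2]
width: 0.0784
gripper_force: 0.0
```

Run:
```python
from look import *
im=get_image("wrist")
h=cv2.cvtColor(im["frame"],cv2.COLOR_RGB2HSV)
m=((h[...,2]>130)&(h[...,1]>60)&(h[...,1]<160)&(h[...,0]>18)&(h[...,0]<35)).astype(np.uint8)*255
m=cv2.morphologyEx(m,cv2.MORPH_CLOSE,np.ones((15,15),np.uint8))
for c in cv2.findContours(m,0,2)[0]:
    if cv2.contourArea(c)>1000:
        p,r=cv2.minEnclosingCircle(c);print("tape",np.round(p),round(r),at(im,p,.022,True)[:2])
h2=h[...,1]<75
m=(h2&(h[...,2]>90)).astype(np.uint8)*255
m[:, :400]=0; m=cv2.morphologyEx(m,cv2.MORPH_OPEN,np.ones((5,5),np.uint8))
for c in cv2.findContours(m,0,2)[0]:
    if cv2.contourArea(c)>3000:
        bx=cv2.boxPoints(cv2.minAreaRect(c));print("box?",np.round(bx).tolist(),[np.round(at(im,b,.028,True)[:2],3).tolist() for b in bx])
s=get_state();go(.449,-.005,s["position"][2],29.5+90,s)
save("w6",im["frame"])
```

```text
tape [ 29. 378.] 45 [ 0.53547118 -0.50701538]
box? [[567.0, 387.0], [602.0, 287.0], [639.0, 300.0], [605.0, 400.0]] [[0.662, 0.03], [0.56, 0.058], [0.591, 0.113], [0.711, 0.089]]
box? [[446.0, 136.0], [523.0, 79.0], [613.0, 201.0], [536.0, 257.0]] [[0.414, -0.069], [0.386, -0.004], [0.486, 0.069], [0.513, -0.012]]
TCP [ 0.4641 -0.1624  0.1015] yang 75.6 -> shift [ 53.7 148.7  -0.5] turn -43.9 rows>= 6.1 clock 14.4
```

View pics/w6.png

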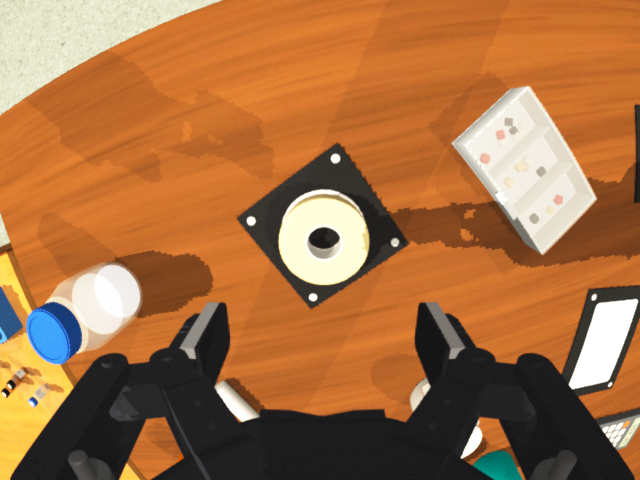

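Run:
```python
from look import *
im=get_image("wrist")
print("tape top centre",at(im,(324,238),.022,True), "expected px", proj(im,[.4617,-.1605,.022]),proj(im,[.4617,-.1605,.003]))
T=get_image("top");h=cv2.cvtColor(T["frame"],cv2.COLOR_RGB2HSV)
save("t2",cv2.resize(T["frame"][265:345,310:460],None,fx=5,fy=5))
# tile centre via dark area and tape via non-dark blob within it, in rectified top view
from m import rect
```

```text
tape top centre [ 0.45956365 -0.15913477  0.022     ] expected px [322.78479804 241.50962849] [322.77322284 233.44878667]
```

View pics/t2.png

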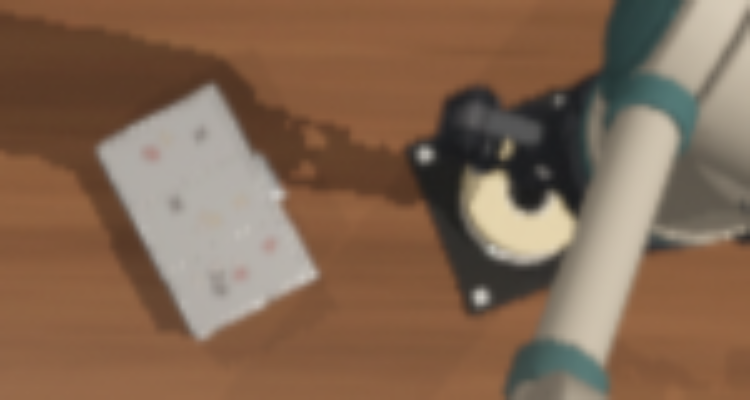

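The tape is within about 3 mm of the ring centre. Next is the box; its corners in this crop give the pose.

Run:
```python
from look import *
T=get_image("top")
c=[at(T,(310+u/5,265+v/5),.028)[:2] for u,v in((95,150),(213,85),(318,275),(200,338))]
c=np.array(c);print(c);m=c.mean(0)
a=[np.degrees(np.arctan2(*(p-q)[::-1]))%180 for p,q in((c[3],c[0]),(c[2],c[1]))];print(m,a,np.linalg.norm(c[1]-c[0]),np.linalg.norm(c[3]-c[0]))
s=get_state();go(m[0],m[1],.06,np.mean(a)+90,s);go(m[0],m[1],-.01,np.mean(a)+90,s)
```

```text
[[ 0.47581258  0.04995994]
 [ 0.50917596 -0.00698284]
 [ 0.41876997 -0.059019  ]
 [ 0.38745998 -0.00269205]]
[ 0.44780462 -0.00468348] [np.float64(30.79199412777379), np.float64(29.924005781088)] 0.06599693131655933 0.10285141855866102
TCP [ 0.4611 -0.1609  0.0974] yang 75.6 -> shift [ 51.5 148.   37.7] turn -44.7 rows>= 6.2 clock 14.7
TCP [ 0.4611 -0.1609  0.0974] yang 75.6 -> shift [ 51.2 147.9 107.7] turn -44.7 rows>= 6.2 clock 14.7
```

>>> apply_moves(deltas=[85,13,37,0,-7,85,26,74,0,-14,85,39,110,0,-21,85,48,138,10,-28,85,51,148,25,-35,85,51,148,37,-42,85,51,148,37,-44.5,85,51,148,37,-44.5,85,51,148,37,-44.5])

```text
clock: 15.45
position: [0.4491, -0.0053, 0.0611]
ee_rot: [-0.001, -0.259, 0.966, 0.0]
contact_force: [0.1, 0.2, -0.3]
width: 0.0851
gripper_force: 0.0
```

Run:
```python
from look import *
s=get_state();im=get_image("wrist");go(.4478,-.0047,-.01,120,s)
h=cv2.cvtColor(im["frame"],cv2.COLOR_RGB2HSV)
f=im["frame"];save("w7",f)
for x,y in((52,32.5),(52,-32.5),(-52,-32.5),(-52,32.5)):
    a=np.radians(30);P=[.4478+(x*np.cos(a)-y*np.sin(a))/1e3,-.0047+(x*np.sin(a)+y*np.cos(a))/1e3,.028]
    q=proj(im,P);cv2.circle(f,(int(q[0]),int(q[1])),3,(255,0,0),-1)
save("w7",f)
```

```text
TCP [ 0.4491 -0.0053  0.0611] yang 120.1 -> shift [ 0.7  1.  71.1] turn 0.1 rows>= 1.7 clock 15.4
```

View pics/w7.png

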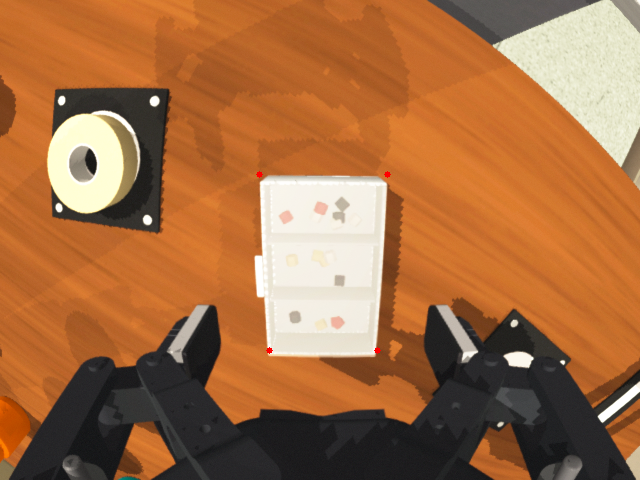

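>>> apply_moves(deltas=[85,-1,1,25,0,85,-1,1,45,0,85,-1,1,58,0,85,-1,1,66,0,85,-1,1,70,0,85,-1,1,71,0,85,-1,1,71,0])

```text
clock: 16.08
position: [0.4504, -0.0042, -0.0088]
ee_rot: [0.0, -0.26, 0.966, -0.0]
contact_force: [0.9, -0.3, 0.5]
width: 0.0849
gripper_force: 0.0
```

>>> apply_moves(deltas=[70,0,0,0,0,60,0,0,0,0,55,0,0,0,0,55,0,0,0,0,55,0,0,0,0,55,0,0,0,0], squeeze=60)

```text
clock: 16.58
position: [0.4508, -0.004, -0.0077]
ee_rot: [0.001, -0.26, 0.966, -0.0]
contact_force: [-1.4, 0.9, 5.4]
width: 0.0673
gripper_force: 65.2
```

Run:
```python
from look import *
s=get_state();p=s["position"];go(.6522,.0932,p[2]+.07,75,s)
a=np.radians(30);print("box centre rel TCP in tool:",rot(s["ee_rot"]).T@(np.array([.4478,-.0047,p[2]])-p)*1e3)
```

```text
TCP [ 0.4508 -0.004  -0.0077] yang 120.1 -> shift [-223.2  -17.   -69.5] turn 45.1 rows>= 6.3 clock 16.6
box centre rel TCP in tool: [ 2.90200413  0.88804541 -0.00670152]
```

>>> apply_moves(deltas=[55,0,0,-10,0,55,0,0,-30,0,55,0,0,-55,0,55,-10,-1,-70,3,55,-35,-3,-70,9,55,-65,-5,-70,15,55,-95,-7,-70,21,55,-125,-9,-70,27,55,-155,-12,-70,33,55,-185,-14,-70,39,55,-208,-16,-70,43,55,-222,-17,-70,45])

```text
clock: 17.58
position: [0.6534, 0.0941, 0.0614]
ee_rot: [0.001, 0.131, 0.991, 0.001]
contact_force: [0.9, -0.5, -1.6]
width: 0.0668
gripper_force: 67.4
```

>>> apply_moves(deltas=[55,0,0,0,0,55,0,0,0,0])

```text
clock: 17.75
position: [0.6503, 0.0929, 0.0608]
ee_rot: [-0.0, 0.129, 0.992, -0.0]
contact_force: [-0.2, -0.2, -1.4]
width: 0.0673
gripper_force: 67.4
```

Run:
```python
from look import *
s=get_state();im=get_image("wrist");go(.6522,.0932,-.0035,75,s);print(s["width"],s["gripper_force"],s["contact_force"])
h=cv2.cvtColor(im["frame"],cv2.COLOR_RGB2HSV)
f=im["frame"].copy()
def quad(cx,cy,ang,L,W,z,col):
    a=np.radians(ang)
    q=[proj(im,[cx+(x*np.cos(a)-y*np.sin(a))/1e3,cy+(x*np.sin(a)+y*np.cos(a))/1e3,z]) for x,y in((L,W),(L,-W),(-L,-W),(-L,W))]
    cv2.polylines(f,[np.int32(q)],True,col,1)
quad(.6526,.0933,165,52,32.5,.003,(255,0,0))
p=s["position"];quad(p[0],p[1],165,52,32.5,p[2]+.0357,(0,0,255))
save("w8",f)
```

```text
TCP [0.6503 0.0929 0.0608] yang 75.2 -> shift [-1.8  0.8 64.3] turn 0.2 rows>= 1.5 clock 17.8
0.06732516631124516 67.42541581392288 [-0.23034358 -0.21743573 -1.42199594]
```

View pics/w8.png

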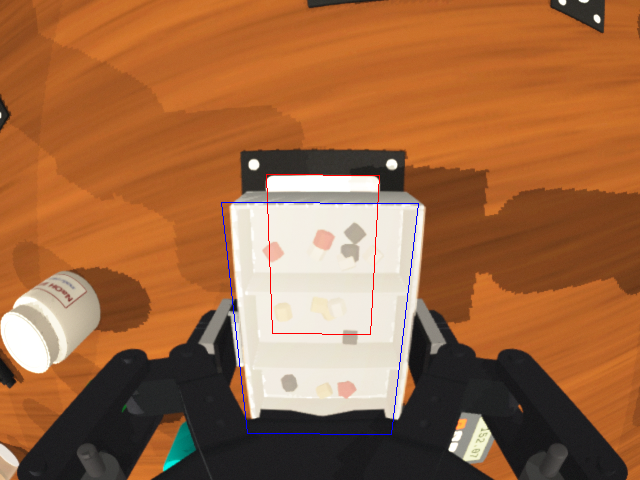

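>>> apply_moves(deltas=[55,-2,-1,20,0,55,-2,-1,40,0,55,-2,-1,53,0,55,-2,-1,59,0,55,-2,-1,62,0,55,-2,-1,64,0,55,-2,-1,65,0,55,-2,-1,65,0])

```text
clock: 18.47
position: [0.6526, 0.0911, -0.0032]
ee_rot: [0.001, 0.129, 0.992, 0.0]
contact_force: [-0.9, -0.0, -1.0]
width: 0.0667
gripper_force: 67.5
```

>>> apply_moves(deltas=[55,0,0,1,0,60,0,0,1.5,0,70,0,0,1.5,0,76,0,0,1.5,0,85,0,0,1.5,0,85,0,0,1.5,0,85,0,0,-15,0,85,0,0,-50,0,85,0,0,-90,0,85,0,0,-120,0,85,0,0,-120,0])

```text
clock: 19.38
position: [0.657, 0.0915, 0.1238]
ee_rot: [0.007, 0.129, 0.992, 0.001]
contact_force: [0.9, 0.4, 0.9]
width: 0.0852
gripper_force: 0.0
```

Run:
```python
from look import *
s=get_state();im=get_image("wrist");T=get_image("top");S=get_image("scene")
f=im["frame"]
# jar: look near (.637,-.093)
for c in (T,S):
  for d in place_of("jar",c):
    g=at(c,d["point"],0)[:2]
    if np.linalg.norm(g-[.637,-.095])<.03: print("origin",g,d["point"])
  h=cv2.cvtColor(c["frame"],cv2.COLOR_RGB2HSV);m=((h[...,2]>130)&(h[...,1]<40)).astype(np.uint8)*255
  for k in cv2.findContours(m,0,2)[0]:
    (u,v),r=cv2.minEnclosingCircle(k)
    if 7<r<30 and np.linalg.norm(at(c,(u,v),.035)[:2]-[.637,-.095])<.04: print("blob",u,v,r,cv2.boundingRect(k),at(c,(u,v),.035)[:2])
print("wrist",[(d["point"],at(im,d["point"],.0,True)[:2]) for d in place_of("jar",im)])
go(.637,-.094,.1,80,s)
```

```text
origin [ 0.63335685 -0.1056462 ] [391.1, 236.2]
blob 391.5 231.5 11.768702507019043 (380, 220, 22, 24) [ 0.63736292 -0.10152953]
origin [ 0.64161237 -0.08944   ] [364.7, 277.2]
blob 368.0625 270.0 16.13248634338379 (358, 254, 22, 33) [ 0.63929062 -0.09892268]
wrist [([221.8, 382.9], array([ 0.78330499, -0.04115047])), ([107.4, 261.5], array([ 0.63759637, -0.10128479])), ([137.9, 353.1], array([ 0.7341024 , -0.11567405]))]
TCP [0.657  0.0915 0.1238] yang 75.1 -> shift [ -27.9 -184.5   23.4] turn -4.9 rows>= 4.5 clock 19.4
```

>>> apply_moves(deltas=[85,-4,-30,0,-1,85,-9,-60,0,-2,85,-14,-95,0,-3,85,-19,-130,0,-4,85,-24,-160,5,-5,85,-27,-182,10,-5,85,-28,-190,13,-5,85,-28,-190,13,-5,85,-28,-190,13,-5])

```text
clock: 20.43
position: [0.6299, -0.0989, 0.1018]
ee_rot: [-0.001, 0.086, 0.996, 0.001]
contact_force: [-0.1, -0.1, 0.4]
width: 0.0852
gripper_force: 0.0
```

Run:
```python
from look import *
s=get_state();im=get_image("wrist");f=im["frame"]
print("place",[(np.round(d["point"]),at(im,d["point"],.0,True)[:2]) for d in place_of("jar",im)])
h=cv2.cvtColor(f,cv2.COLOR_RGB2HSV);m=((h[...,2]>150)&(h[...,1]<60)).astype(np.uint8)*255
for k in cv2.findContours(m,0,2)[0]:
    x,y,w,hh=cv2.boundingRect(k)
    if cv2.contourArea(k)>1000 and 200<x+w/2<440: print("blob",(x,y,w,hh),"front-bottom at z0",at(im,(x+w/2,y),0,True)[:2],"mid z.03",at(im,(x+w/2,y+hh/2),.03,True)[:2])
go(.638,-.1,.02,80,s)
save("w9",f)
```

```text
place [(array([240., 416.]), array([ 0.78917418, -0.20443922])), (array([413., 388.]), array([ 0.78234532, -0.04175835])), (array([326., 247.]), array([ 0.63791544, -0.09644234])), (array([ 70., 333.]), array([ 0.68234061, -0.35311756])), (array([326., 361.]), array([ 0.73626317, -0.1133117 ]))]
blob (282, 217, 86, 104) front-bottom at z0 [ 0.61595331 -0.09339853] mid z.03 [ 0.64316784 -0.09834376]
TCP [ 0.6299 -0.0989  0.1018] yang 80.1 -> shift [-8.3  0.2 81.8] turn 0.1 rows>= 2.0 clock 20.4
```

View pics/w9.png

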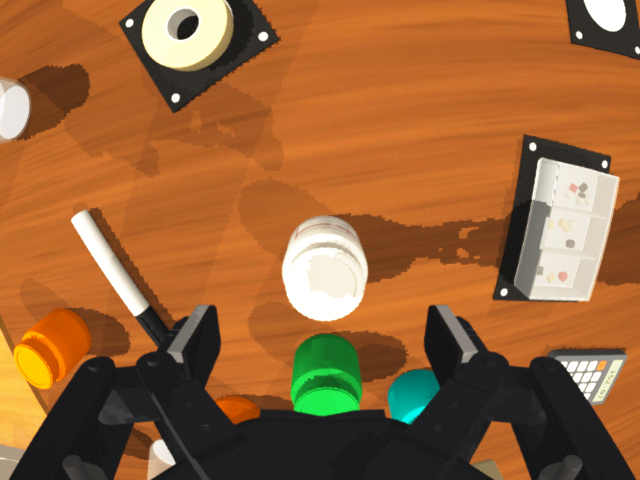

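Jar base is at about (.638,-.097), image (326,250), with a clear way down.

>>> apply_moves(deltas=[85,-9,2,0,0,85,-9,2,15,0,85,-9,2,38,0,85,-9,2,58,0,85,-9,2,72,0,85,-9,2,80,0,85,-9,2,82,0,85,-9,2,82,0])

```text
clock: 21.2
position: [0.6402, -0.0984, 0.0208]
ee_rot: [-0.0, 0.086, 0.996, 0.0]
contact_force: [0.1, -0.1, -0.6]
width: 0.0851
gripper_force: 0.0
```

>>> apply_moves(deltas=[70,0,0,0,0,58,0,0,0,0,45,0,0,0,0,45,0,0,0,0,45,0,0,0,0,45,0,0,0,0,45,0,0,0,0], squeeze=40)

```text
clock: 21.78
position: [0.6407, -0.0993, 0.0225]
ee_rot: [0.001, 0.086, 0.996, -0.0]
contact_force: [0.3, 1.0, 5.4]
width: 0.0492
gripper_force: 41.9
```

Run:
```python
from look import *
s=get_state();p=s["position"];go(.4645,.1736,p[2]+.08,80,s)
S=get_image("scene");print([(np.round(d["point"]),at(S,d["point"],.0)[:2]) for d in place_of("jar",S)])
```

```text
TCP [ 0.6407 -0.0993  0.0225] yang 80.1 -> shift [220.2 238.6 -80.6] turn 0.1 rows>= 8.0 clock 21.8
[(array([399., 260.]), array([ 0.74267859, -0.11287058])), (array([441., 272.]), array([ 0.78305388, -0.20827396])), (array([365., 280.]), array([ 0.63647077, -0.09614513])), (array([387., 236.]), array([ 0.78831114, -0.03703003])), (array([466., 333.]), array([ 0.67662937, -0.34415986]))]
```

>>> apply_moves(deltas=[45,0,0,-8,0,45,0,0,-25,0,45,0,0,-50,0,45,4,4,-72,0,45,18,20,-80,0,45,38,42,-80,0,45,60,66,-80,0,45,83,90,-80,0,45,106,115,-80,0,45,129,140,-80,0,45,152,165,-80,0,45,175,190,-80,0])

```text
clock: 22.88
position: [0.4985, 0.119, 0.1012]
ee_rot: [-0.0, 0.086, 0.996, 0.0]
contact_force: [1.1, 0.5, -2.2]
width: 0.0488
gripper_force: 41.7
```

>>> apply_moves(deltas=[45,22,24,0,0,45,38,41,0,0,45,45,48,0,0,45,45,48,0,0,45,45,48,0,0])

```text
clock: 23.3
position: [0.4642, 0.1727, 0.1012]
ee_rot: [0.001, 0.085, 0.996, -0.0]
contact_force: [0.1, -1.4, -0.7]
width: 0.0489
gripper_force: 41.8
```

Run:
```python
from look import *
s=get_state();im=get_image("wrist");f=im["frame"];print(s["width"],s["gripper_force"])
h=cv2.cvtColor(f,cv2.COLOR_RGB2HSV)
d=((h[...,2]<70)).astype(np.uint8)*255
print("tile find",[(np.round(q["point"]),at(im,q["point"],.003,True)[:2]) for q in place_of("jar_tile",im)])
print("jar",[(np.round(q["point"]),at(im,q["point"],s["position"][2]-.0225,True)[:2]) for q in place_of("jar",im)[:3]])
# studs at the tile corners: white blobs near predicted corners
m=((h[...,2]>140)&(h[...,1]<70)).astype(np.uint8)*255
for k in cv2.findContours(m,0,2)[0]:
    a=cv2.contourArea(k);(u,v),r=cv2.minEnclosingCircle(k)
    if 15<a<400:
        g=at(im,(u,v),.003,True)[:2]
        if np.linalg.norm(g-[.4645,.1736])<.075: print("stud",round(u),round(v),a,g)
go(.4645,.1736,.0255,None,s)
```

```text
0.04888669538915862 41.75167769193649
tile find [(array([322., 235.]), array([0.4622648 , 0.17349892]))]
jar [(array([322., 275.]), array([0.46152688, 0.17424292])), (array([  2., 434.]), array([ 0.59299592, -0.18557512])), (array([132., 479.]), array([ 0.62929083, -0.02267042]))]
stud 265 191 57.5 [0.42447113 0.14057961]
stud 372 184 64.0 [0.43234087 0.2141615 ]
TCP [0.4642 0.1727 0.1012] yang 80.2 -> shift [-0.1  0.9 75.7] turn 0 rows>= 1.8 clock 23.3
```

>>> apply_moves(deltas=[45,0,0,15,0,45,0,0,37,0,45,0,0,55,0,45,0,0,66,0,45,0,0,71,0,45,0,0,74,0,45,0,0,75,0,45,0,0,75.5,0,45,0,0,75.5,0])

```text
clock: 24.2
position: [0.4645, 0.1729, 0.0261]
ee_rot: [0.001, 0.086, 0.996, 0.0]
contact_force: [0.9, 0.6, -0.8]
width: 0.0495
gripper_force: 41.7
```

>>> apply_moves(deltas=[48,0,0,0.7,0,52,0,0,1,0,58,0,0,1,0,66,0,0,1,0,76,0,0,1,0,80,0,0,1,0,80,0,0,-15,0,80,0,0,-50,0,80,0,0,-90,0,80,0,0,-130,0,80,0,0,-130,0,80,0,0,-130,0])

```text
clock: 25.2
position: [0.4656, 0.1735, 0.1581]
ee_rot: [0.003, 0.086, 0.996, 0.001]
contact_force: [-0.9, 0.4, 0.1]
width: 0.0797
gripper_force: 0.0
```

Run:
```python
from look import *
s=get_state();im=get_image("wrist")
print("jar",[(np.round(q["point"]),q["score"],at(im,q["point"],.003,True)[:2]) for q in place_of("jar",im)[:3]])
print("jar_tile",[(np.round(q["point"]),q["score"],at(im,q["point"],.003,True)[:2]) for q in place_of("jar_tile",im)[:3]])
S=get_image("scene")
for q in("jar","pen","parts_box","box_tile","tape","tape_tile"):
    print(q,[(np.round(d["point"]),round(d["score"],2),at(S,d["point"],.003)[:2]) for d in place_of(q,S)[:5]])
go(.6355,-.262,.1,110.2,s)
```

```text
jar [(array([322., 215.]), 0.92, array([0.46330529, 0.17471769])), (array([147., 450.]), 0.73, array([ 0.73769824, -0.11337622])), (array([ 20., 409.]), 0.56, array([ 0.67639343, -0.34151958]))]
jar_tile []
jar [(array([237., 254.]), 0.94, array([0.47122165, 0.18391084])), (array([385., 236.]), 0.83, array([ 0.7814518 , -0.03664209])), (array([397., 260.]), 0.77, array([ 0.73608827, -0.11021348])), (array([466., 334.]), 0.77, array([ 0.67299716, -0.34620578])), (array([442., 273.]), 0.61, array([ 0.77768895, -0.21246174]))]
pen [(array([425., 322.]), 0.72, array([ 0.63652332, -0.26773653]))]
parts_box [(array([317., 236.]), 0.8, array([0.6588894 , 0.08946752]))]
box_tile [(array([315., 236.]), 0.88, array([0.65305189, 0.09163681]))]
tape [(array([337., 338.]), 0.71, array([ 0.47313603, -0.16037691]))]
tape_tile [(array([336., 343.]), 0.74, array([ 0.46157699, -0.16741008])), (array([318., 238.]), 0.35, array([0.65544124, 0.08190184]))]
TCP [0.4656 0.1735 0.1581] yang 80.1 -> shift [-241.7 -400.1   58.5] turn -30.1 rows>= 11.3 clock 25.2
```

>>> apply_moves(deltas=[40,-20,-33,0,-3,40,-41,-67,0,-6,40,-62,-101,0,-9,40,-83,-136,0,-12,40,-104,-170,10,-15,40,-125,-205,20,-18,40,-146,-240,30,-21,40,-167,-275,40,-24,40,-188,-310,48,-27,40,-209,-345,54,-30,40,-228,-378,58,-30,40,-242,-400,58,-30])

```text
clock: 26.7
position: [0.6338, -0.2665, 0.0955]
ee_rot: [-0.001, -0.174, 0.985, -0.0]
contact_force: [0.1, 1.2, -0.1]
width: 0.0401
gripper_force: 0.0
```

>>> apply_moves(deltas=[40,0,0,0,0,40,0,0,0,0,40,0,0,0,0])

```text
clock: 26.95
position: [0.6329, -0.2618, 0.0968]
ee_rot: [-0.001, -0.175, 0.985, 0.001]
contact_force: [0.3, 0.4, 0.4]
width: 0.0399
gripper_force: 0.0
```

Run:
```python
from look import *
s=get_state();im=get_image("wrist");f=im["frame"]
print("pen",[(np.round(q["point"]),q["score"],at(im,q["point"],.0,True)[:2]) for q in place_of("pen",im)[:3]],[(np.round(q["point"]),q["score"],at(im,q["point"],.0085,True)[:2]) for q in find_in("pen",im)[:3]])
h=cv2.cvtColor(f,cv2.COLOR_RGB2HSV);m=((h[...,2]>150)&(h[...,1]<60)).astype(np.uint8)*255
for k in cv2.findContours(m,0,2)[0]:
    (u,v),(a,b),_=r=cv2.minAreaRect(k)
    if cv2.contourArea(k)>600:
        B=np.array([at(im,q,.0085,True)[:2] for q in cv2.boxPoints(r)]);c=at(im,(u,v),.0085,True)[:2]
        if np.linalg.norm(c-[.63,-.26])<.1:
            e=max(B[1]-B[0],B[2]-B[1],key=np.linalg.norm);print("barrel",c,(u,v),"len",np.linalg.norm(e),"ang",np.degrees(np.arctan2(e[1],e[0]))%180)
            t=np.radians(20.2);print("axis offset from (.6355,-.262):",(c-[.6355,-.262])@[-np.sin(t),np.cos(t)],"along",(c-[.6355,-.262])@[np.cos(t),np.sin(t)])
go(.6355,-.262,.02,110.2,s)
```

```text
pen [(array([320., 248.]), 0.97, array([ 0.63954823, -0.26039578]))] [(array([321., 241.]), 0.95, array([ 0.63259801, -0.26210011]))]
barrel [ 0.61886566 -0.26919555] (318.0, 219.5) len 0.09718797535456436 ang 20.47070861751502
axis offset from (.6355,-.262): -0.0010091602185462011 along -0.01809582380948621
TCP [ 0.6329 -0.2618  0.0968] yang 110.1 -> shift [-2.4 -1.2 76.8] turn -0.1 rows>= 1.8 clock 26.9
```

>>> apply_moves(deltas=[40,-4,-1,25,0,40,-4,-1,50,0,40,-4,-1,70,0,40,-4,-1,82,0,40,-4,-1,88,0,40,-4,-1,92,0,40,-4,-1,95,0,40,-4,-1,97,0,40,-4,-1,97,0])

```text
clock: 27.85
position: [0.6382, -0.2623, 0.0011]
ee_rot: [0.001, -0.175, 0.985, -0.0]
contact_force: [-0.4, -0.1, -0.2]
width: 0.0397
gripper_force: 0.0
```

>>> apply_moves(deltas=[28,0,0,0,0,24,0,0,0,0,24,0,0,2,0,24,0,0,4,0,24,0,0,4,0])

```text
clock: 28.27
position: [0.6374, -0.262, -0.0039]
ee_rot: [-0.0, -0.175, 0.985, 0.0]
contact_force: [0.3, -0.0, -0.4]
width: 0.0241
gripper_force: 0.0
```

>>> apply_moves(deltas=[24,0,0,2,0,24,0,0,4,0,24,0,0,4,0])

```text
clock: 28.52
position: [0.6374, -0.2619, -0.0082]
ee_rot: [-0.0, -0.175, 0.985, 0.0]
contact_force: [-0.9, 0.4, -0.3]
width: 0.0241
gripper_force: 0.0
```

>>> apply_moves(deltas=[14,0,0,0,0,12,0,0,0,0,10,0,0,0,0,10,0,0,0,0], squeeze=30)

```text
clock: 28.85
position: [0.6377, -0.2621, -0.0076]
ee_rot: [0.0, -0.175, 0.985, 0.0]
contact_force: [-0.5, 0.5, -0.2]
width: 0.0149
gripper_force: 30.7
```

>>> apply_moves(deltas=[24,0,0,0,0,24,0,0,0,0,24,0,0,2,0,24,0,0,4,0,24,0,0,4,0])

```text
clock: 29.27
position: [0.6379, -0.2622, -0.011]
ee_rot: [0.0, -0.175, 0.985, -0.0]
contact_force: [-0.9, 1.6, 3.9]
width: 0.0239
gripper_force: 1.5
```

>>> apply_moves(deltas=[14,0,0,0,0,12,0,0,0,0,10,0,0,0,0,10,0,0,0,0], squeeze=40)

```text
clock: 29.6
position: [0.6382, -0.2623, -0.0106]
ee_rot: [0.001, -0.175, 0.985, -0.0]
contact_force: [-0.4, 0.5, 4.9]
width: 0.0151
gripper_force: 40.8
```

Run:
```python
from go import *
s=get_state();p=s["position"];print(s["contact_force"])
go(.4565,.3368,p[2]+.11,66,s)
```

```text
[-0.3816761   0.459578    4.89704569]
TCP [ 0.6382 -0.2623 -0.0106] yang 110.1 -> shift [ -35.7  624.9 -110.5] turn 44.1 rows>= 15.2 clock 29.6
```

>>> apply_moves(deltas=[10,0,0,-10,0,10,0,0,-35,0,10,0,0,-65,0,10,0,0,-95,0,10,-1,12,-110,1,10,-3,40,-110,3,10,-5,75,-110,6,10,-7,110,-110,9,10,-9,146,-110,12,10,-11,182,-110,15,10,-13,218,-110,18,10,-15,254,-110,21])

```text
clock: 30.6
position: [0.5635, -0.017, 0.0988]
ee_rot: [0.0, 0.009, 1.0, 0.0]
contact_force: [1.5, -0.2, -0.7]
width: 0.0149
gripper_force: 39.4
```

Run:
```python
from go import *
s=get_state();print(s["width"],s["gripper_force"]);go(.4565,.3368,.1,66,s)
```

```text
0.014851531624540375 39.39447283744812
TCP [ 0.5635 -0.017   0.0988] yang 89.0 -> shift [113.4 351.8  -1.2] turn 23.0 rows>= 8.9 clock 30.6
```

>>> apply_moves(deltas=[10,11,35,0,2.5,10,22,70,0,5,10,34,105,0,7.5,10,45,140,0,10,10,57,175,0,12.5,10,68,210,0,15,10,79,245,0,17.5,10,91,280,0,20,10,102,315,0,22,10,110,340,0,23,10,113,350,0,23,10,113,350,0,23])

```text
clock: 31.6
position: [0.4559, 0.3352, 0.0986]
ee_rot: [0.0, 0.205, 0.979, 0.0]
contact_force: [0.1, -0.2, 0.1]
width: 0.015
gripper_force: 39.4
```

Run:
```python
from look import *
s=get_state();im=get_image("wrist");f=im["frame"];print(s["width"],s["gripper_force"])
print("tile",[(np.round(q["point"]),q["score"],at(im,q["point"],.003,True)[:2]) for q in place_of("pen_tile",im)[:3]])
zp=s["position"][2]+.0106
print("pen",[(np.round(q["point"]),q["score"],at(im,q["point"],zp+.0085,True)[:2]) for q in find_in("pen",im)[:3]],[at(im,q["point"],zp,True)[:2] for q in place_of("pen",im)[:1]])
h=cv2.cvtColor(f,cv2.COLOR_RGB2HSV);m=((h[...,2]>130)&(h[...,1]<70)).astype(np.uint8)*255
for k in cv2.findContours(m,0,2)[0]:
    a=cv2.contourArea(k);(u,v),(w,hh),_=cv2.minAreaRect(k)
    g=at(im,(u,v),.003,True)[:2]
    if a>15 and np.linalg.norm(g-[.4565,.3368])<.12: print("white",round(u),round(v),a,(round(w),round(hh)),g)
go(.4565,.3368,-.0076,66,s)
```

```text
0.015040346878433001 39.38886880874634
tile [(array([146., 317.]), 0.69, array([0.45928743, 0.17566417]))]
pen [(array([323., 274.]), 0.67, array([0.43757806, 0.34459855]))] [array([0.45853529, 0.33676141])]
white 290 339 20.0 (8, 7) [0.52091202 0.28004273]
white 322 261 9018.0 (240, 44) [0.4711093  0.32966579]
white 348 130 65.0 (9, 9) [0.39408427 0.38175872]
white 300 130 66.0 (9, 9) [0.38138275 0.35263767]
TCP [0.4559 0.3352 0.0986] yang 66.3 -> shift [1.000e-01 1.600e+00 1.062e+02] turn 0.3 rows>= 2.5 clock 31.6
```

>>> apply_moves(deltas=[10,0,1,25,0,10,0,1,55,0,10,0,1,80,0,10,0,1,95,0,10,0,1,101,0,10,0,1,104,0,10,0,1,105.5,0,10,0,1,105.5,0])

```text
clock: 32.47
position: [0.4581, 0.334, -0.0063]
ee_rot: [0.001, 0.207, 0.978, 0.001]
contact_force: [-0.8, -0.4, 0.3]
width: 0.015
gripper_force: 39.4
```

>>> apply_moves(deltas=[10,0,1,0.5,0,10,0,1,1,0,10,0,1,1,0])

```text
clock: 32.72
position: [0.458, 0.3354, -0.0073]
ee_rot: [0.001, 0.207, 0.978, 0.001]
contact_force: [0.9, -0.1, -0.2]
width: 0.0147
gripper_force: 39.4
```

>>> apply_moves(deltas=[16,0,0,0,0,20,0,0,0,0,28,0,0,0,0,36,0,0,0,0,36,0,0,-15,0,36,0,0,-50,0,36,0,0,-90,0,36,0,0,-130,0,36,0,0,-160,0,36,0,0,-160,0,36,0,0,-160,0])

```text
clock: 33.63
position: [0.4587, 0.3357, 0.1543]
ee_rot: [0.002, 0.207, 0.978, 0.002]
contact_force: [-0.8, -0.6, 0.1]
width: 0.0362
gripper_force: 0.0
```

Run:
```python
from look import *
from m import seg
s=get_state();print(s["position"],s["clock"])
im=get_image("wrist");S=get_image("scene")
print("pen",[(q["score"],at(im,q["point"],.003,True)[:2]) for q in place_of("pen",im)[:1]],"tile",[(q["score"],at(im,q["point"],.003,True)[:2]) for q in place_of("pen_tile",im)[:3]])
h=cv2.cvtColor(im["frame"],cv2.COLOR_RGB2HSV)
m=((h[...,2]>130)&(h[...,1]<70)).astype(np.uint8)*255
for k in cv2.findContours(m,0,2)[0]:
    a=cv2.contourArea(k);B=cv2.boxPoints(r:=cv2.minAreaRect(k));W=np.array([at(im,b,.01,True)[:2] for b in B]);g=at(im,r[0],.003,True)[:2]
    if a>15 and np.linalg.norm(g-[.4565,.3368])<.12:
        e=max(W[1]-W[0],W[2]-W[1],key=np.linalg.norm);print("white",a,np.round(r[0]),g,np.linalg.norm(e),np.degrees(np.arctan2(e[1],e[0]))%180)
for q in NAMES: print(q,[(round(d["score"],2),at(S,d["point"],.003)[:2]) for d in place_of(q,S)[:1]])
```

```text
[0.4566 0.3346 0.1511] 33.7333
pen [(0.69, array([0.4611, 0.3363]))] tile []
white 37.0 [342. 304.] [0.5336 0.3206] 0.0069522010579769625 157.5801812893577
white 37.0 [306. 304.] [0.5207 0.2912] 0.007206094858131993 17.650098369270882
white 512.0 [384. 318.] [0.5643 0.3506] 0.05594302176427898 170.3825386836396
white 516.5 [260. 318.] [0.518  0.2453] 0.0562342862687941 141.96317810114516
white 2448.5 [324. 198.] [0.4395 0.3442] 0.10022438476893268 156.57941444390636
white 48.5 [344. 130.] [0.3945 0.382 ] 0.0063573858009318245 156.5577257952969
white 50.5 [304. 130.] [0.3816 0.3527] 0.006351445927946195 155.96399236763432
pen [(0.9, array([0.4603, 0.322 ]))]
parts_box [(0.7, array([0.6412, 0.0905]))]
jar [(0.92, array([0.4581, 0.1759]))]
tape [(0.87, array([ 0.4692, -0.1613]))]
pen_tile [(0.65, array([0.4695, 0.3314]))]
box_tile [(0.83, array([0.6533, 0.0956]))]
jar_tile [(0.62, array([0.4685, 0.1832]))]
tape_tile [(0.61, array([ 0.4627, -0.1596]))]
bottle [(0.72, array([ 0.4685, -0.3393]))]
timer [(0.95, array([0.6538, 0.4336]))]
```

Run:
```python
from m import *
f=lambda c,z,h,n,mode:[seg(im,n+t,c,z,h,mode) for t,im in(("T",T),("S",S))]
f((.6526,.0933),.031,.065,"box",'grey'); f((.462,-.161),.022,.05,"tape","tan"); f((.4645,.1736),.07,.045,"jarcap","white")
d=cv2.cvtColor
print("box place",[at(T,q["point"],.003)[:2] for q in place_of("parts_box",T)[:1]],"tape",[at(T,q["point"],.003)[:2] for q in place_of("tape",T)[:1]])
```

```text
boxT xy [0.6502 0.0922] size [ 77.316  119.3062] long axis deg 169.0
boxS xy [0.6435 0.0815] size [ 94.3942 119.7342] long axis deg 165.3
tapeT xy [ 0.4628 -0.1612] size [62.1627 62.3863] long axis deg 116.6
tapeS xy [ 0.4753 -0.1549] size [110.784   62.9481] long axis deg 35.5
jarcapT xy [0.4585 0.1696] size [51. 55.] long axis deg 90.0
jarcapS xy [0.4541 0.1589] size [80.3604 53.1359] long axis deg 68.6
box place [array([0.655, 0.09 ])] tape [array([ 0.4592, -0.1618])]
```

>>> apply_moves(deltas=[36,-40,-10,-5,0,36,-80,-20,-10,0,36,-118,-40,-15,0,36,-150,-65,-20,0,36,-180,-95,-20,0,36,-220,-125,-20,0,36,-255,-140,-20,0,36,-278,-142,-20,0,36,-278,-142,-20,0,36,-278,-142,-20,0,36,-278,-142,-20,0])

```text
clock: 35.55
position: [0.6535, 0.093, 0.1716]
ee_rot: [-0.001, 0.207, 0.978, 0.0]
contact_force: [-0.1, 0.6, 0.2]
width: 0.036
gripper_force: 0.0
```

Run:
```python
from look import *
s=get_state();print(s["position"]);im=get_image("wrist");f=im["frame"];save("w10",f)
print("box",[at(im,q["point"],.003,True)[:2] for q in place_of("parts_box",im)[:1]],[at(im,q["point"],.017,True)[:2] for q in find_in("parts_box",im)[:1]],"tile",[at(im,q["point"],.003,True)[:2] for q in place_of("box_tile",im)[:1]])
h=cv2.cvtColor(f,cv2.COLOR_RGB2HSV)
m=((h[...,2]>110)&(h[...,1]<70)).astype(np.uint8)*255
for k in cv2.findContours(m,0,2)[0]:
    a=cv2.contourArea(k);r=cv2.minAreaRect(k);g=at(im,r[0],.003,True)[:2]
    if a>15 and np.linalg.norm(g-[.6526,.0933])<.1:
        print("white",a,np.round(r[0]),g,"| corners z.031",np.round([at(im,b,.031,True)[:2] for b in cv2.boxPoints(r)],3).tolist() if a>2000 else "")
# expected stud spots relative to tile
```

```text
[0.65348034 0.09304855 0.17155826]
box [array([0.65457113, 0.09432554])] [array([0.65369228, 0.09281881])] tile []
white 47.0 [266. 158.] [0.5861758  0.07010989] | corners z.031 
white 10211.5 [322. 220.] [0.65696903 0.09203873] | corners z.031 [[0.591, 0.073], [0.609, 0.143], [0.715, 0.119], [0.696, 0.042]]
white 49.0 [355. 143.] [0.60586298 0.14609515] | corners z.031
```

```bash
python3 -c "
from rig import *
print(sign_off())"
```

```text
the job is handed in; nothing more can be done
None
```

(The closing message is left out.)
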